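# Brace and open the snap-button jar

## Robot

A 6-joint arm with a two-finger parallel gripper is mounted at the origin on the work surface. World frame = base frame: x ahead of the robot, y to its left, z up, the work surface at z = 0. Lengths are in m, angles in rad, forces in N, time in s.
With the tool pointing down it reaches from about 0.35 to 0.775 m from the base axis. Payload 7.3 kg.
Tool frame: the origin (TCP) lies at the centre of the arm's flange, where the gripper is bolted on; the fingertips stand 178 mm ahead of it and the grasp point (between the pads) lies 159 mm ahead of it; z points along the fingers, y is the line along which they close (so a half turn about z gives the same grasp; the last joint's range is limited). The gripper opens to 92 mm and grips with 3 to 60 N. Pads are 19 mm wide; open, the fingers measure 130 mm over their backs; the gripper's body (75 mm by 190 mm) begins 47 mm behind the grasp point.
Start: joints at [1.176, 0.342, 1.524, -0, 1.275, -0.146], TCP at [0.129, 0.509, 0.405] pointing down, gripper open.
Joint ranges: [-2.53, 2.53], [-0.77, 2.02], [0.04, 2.7], [-1, 4.14], [0.28, 2.66], [-3.11, 3.11]. Speed limits (rad/s): [2.57, 2.57, 3.14, 3.14, 3.14, 3.14].

## Interface

Orientations are given as [roll, pitch, yaw] about the fixed x, y, z axes, in that order (R = Rz(yaw) Ry(pitch) Rx(roll)).
In Python, from cell import robot gives the robot as it stands.
- The arm moves only by the tool hand_motion, called after "Emit:" in YAML: its name, and indented under it one key for each argument. Schema: {"type":"object","properties":{"steps":{"type":"object","properties":{"dx":{"type":"array","items":{"type":"number"},"minItems":1,"maxItems":8},"dy":{"type":"array","items":{"type":"number"},"minItems":1,"maxItems":8},"dz":{"type":"array","items":{"type":"number"},"minItems":1,"maxItems":8},"wx":{"type":"array","items":{"type":"number"},"minItems":1,"maxItems":8},"wy":{"type":"array","items":{"type":"number"},"minItems":1,"maxItems":8},"wz":{"type":"array","items":{"type":"number"},"minItems":1,"maxItems":8}},"additionalProperties":false,"required":["dx","dy","dz","wx","wy","wz"]},"aperture":{"type":"number"},"force":{"type":"number"},"only":{"type":"string"},"quiet":{"type":"boolean"},"lines":{"type":"string"}},"required":["steps"],"additionalProperties":false}. steps is an object with one list for each field, all of the same length, 1 to 8, a row being the entries at one place: dx, dy, dz (the shift in normalised numbers (1 is 80 cm)), wx, wy, wz (a rotation vector in normalised numbers (1 is 2 rad)); each row shifts and turns the commanded pose from where the row before left it, along the tool's axes as they then stand; what a row does not reach is not made up. A row lasts 1/12 s, in which the tool goes at most 0.0417 m and 0.125 rad, less where a joint would pass 70% of its speed; a pose out of reach is approached as far as the arm can. aperture is the finger opening in m, set as the call begins (left out keeps the last). The fingers move at their own pace and stop on an object; force is the grip in N (left out, the last holds). Time passes only in rows, so rows that do not move let the fingers close. The tool returns the time, the measured TCP pose, the force, the opening and the grip force at its end. only (a regular expression) keeps the lines of the reply that match it, lines (a string "A,B") keeps lines A to B, and quiet returns only ok. Shift and turn numbers lie between -1 and 1, and a call with a number outside is refused. Input that does not fit is refused with a message, and nothing moves.
- robot.observe(): the state, without advancing time (a new reading comes with each control period).
- robot.read_camera(name): name is "scene" or "top"; returns a dict with "image" (384x512x3 uint8, red, green, blue), "fx", "fy", "cx", "cy" (pixels), "k1" (the pictures are not rectified: a ray, as slopes to the right and down, at radius r is drawn at 1 + k1 r^2 times it, then the intrinsics apply), "pose" (4x4, takes a point from camera to world coordinates). Camera axes: x right, y down, z forward; pixel columns grow to the right and rows downward; lengths in m; the calibration is good to about 2 mm. A picture is of the moment at which its call begins. There is no depth.
- robot.hand_in(): hands the job in; it is judged then, once.
The state is a dict: "time": time; "qpos": joint angles; "qvel": joint speeds; "joint_efforts": joint torques, N m; "tool_pos": TCP position; "tool_rot": TCP orientation; "contact_force": force on the tool from outside, world axes, zero at the start; "torque": the same for the moment, N m; "opening": finger opening in m; "grip_force": force on a finger pad.
Only numpy, scipy, OpenCV 4.12 (cv2) and the standard library are available. Lean on these libraries where they do the work, as an engineer would, in place of code of your own. Each camera call takes 0.05 s, during which the arm holds its last target. There are 200 camera calls.

## Task

Stand the square glass jar of snap buttons fully home in the blue bench holder with its red cap still on tight, so that the holder braces it. Then twist the cap counterclockwise (seen from above) until it comes free, stop turning, lift it straight up and finish still holding it level in the gripper, centred just above the open jar, about two centimetres clear of the mouth, with the jar left standing in the holder. Leave the thread spool, the steel die and the tape measure where they are.

Things in the scene. Friction and masses are not known exactly. Their poses are not given: they have to be found in the camera images.
- jar: Clear square glass jar, about 0.35 kg, snap buttons fixed inside. Body 58 x 58 mm, 62 mm high, flat shoulder; above it a round neck 42 mm across, mouth at 85 mm. With the cap on it is 92 mm high. Origin: centre of the underside, z up, x and y square to its sides. It starts loose on the bench, where it is too light to stay still while the cap is turned; it can be carried by the tight cap.
- cap: Red round twist-off cap, 63 mm across, 24 mm high. Origin: centre of its open underside, z up; closed, it lies 68 mm above the jar's underside, leaving 6 mm between skirt and shoulder. Two lugs hold it like a jam-jar lid and a sprung seal (25 N) makes it tight: turning takes roughly 0.3 to 0.6 N m. It may be turned in several grasps. Its angles: see cap_top.
- cap_top (a point): Centre of the cap's top, 24 mm above its underside; a white stripe runs from here along the cap's +x. At the start the cap's x is 0 to 10 degrees counterclockwise (from above) of the jar's x. From 57 to 112 degrees counterclockwise of the jar's x it is free, pops up by up to 2 mm and lifts off straight; at about 114 degrees it meets a stop. Clockwise it soon stops.
- jar_mouth (a point): Centre of the jar's mouth (rim of the neck), 85 mm above its underside.
- holder: Blue square holder screwed to the bench: 86 mm square (screw flanges to 126 mm along its x), 33 mm high, with a square pocket 62 x 62 mm whose mouth flares over its top 12 mm to about 68 mm. Pocket floor 6 mm above the bench. Origin: centre of its underside, x and y square to the pocket walls. The jar fits in any of four quarter turns with 2 mm play on each side.
- holder_floor (a point): Centre of the pocket floor, 6 mm above the bench; the jar's origin comes here when it is fully home.
- spool: Bystander: green thread spool, 40 mm across, 46 mm high, upright. Origin at its underside.
- die: Bystander: bare steel press die, a cylinder 32 mm across, 30 mm high. Origin at its underside.
- tape: Bystander: yellow tape measure case, 48 x 30 x 44 mm high. Origin at its underside.
Not all that is in view belongs to the job. What is shaped like the jar but pink or purple is not meant.

How it is judged:
By the outcome, as a careful person would: the job done as asked, in the order asked, and still so for the second after the job is handed in, while the arm keeps its last pose, push and grip.
It also fails if it takes over 46 s, if anything falls off the work surface, if the arm or the gripper's body presses on something with over 40 N, if the wrist force passes 120 N, or if a joint passes its speed limit or range.

## Working session

There is one attempt and no reset: what is moved stays moved. The work goes in short steps, Python scripts to look and compute and a tool call to move; the robot and the scene stay as the last step left them, time stands still between calls to the robot, and variables do not carry over. Pictures are saved under pics/ and viewed, at most 10 in all, crops included, and the job is handed in when it is done.

```bash
mkdir -p pics; ls
```

Run:
```python
from cell import robot
import cv2
for n in("scene","top"):
    c=robot.read_camera(n); cv2.imwrite(f"pics/{n}0.png",c["image"][:,:,::-1])
    print(n,{k:v for k,v in c.items() if k!="image"})
s=robot.observe();print(s)
```

```text
pics
scene {'fx': 446.90727969795125, 'fy': 446.90727969795125, 'cx': 251.39009615934725, 'cy': 191.9615371089915, 'k1': 0.0005849052418066249, 'pose': array([[ 0.82346667,  0.37327552, -0.4272798 ,  0.94638999],
       [ 0.56707899, -0.56538986,  0.59896221, -0.58457046],
       [-0.01800174, -0.73552681, -0.67725641,  0.71382915],
       [ 0.        ,  0.        ,  0.        ,  1.        ]])}
top {'fx': 347.93506257516106, 'fy': 347.93506257516106, 'cx': 257.43490551598467, 'cy': 191.65313039241903, 'k1': -0.09120833769797146, 'pose': array([[ 0.00624633, -0.98982887,  0.14212597,  0.44020389],
       [-0.99911374, -0.01209393, -0.04031722, -0.03112364],
       [ 0.04162601, -0.14174818, -0.98902716,  0.79593112],
       [ 0.        ,  0.        ,  0.        ,  1.        ]])}
{'time': 0.1, 'qpos': array([ 1.17600500e+00,  3.42635444e-01,  1.52488402e+00,  9.67842693e-06,
        1.27541928e+00, -1.46030149e-01]), 'qvel': array([-0.00106038, -0.00233847, -0.00264576,  0.00169183, -0.00032046,
        0.00025641]), 'joint_efforts': array([ 6.69792971e-04, -4.32007492e+01, -2.44694495e+01,  7.17927050e-02,
        5.25894540e-02, -5.30792715e-05]), 'tool_pos': array([0.12920469, 0.50873436, 0.40413652]), 'tool_rot': array([-3.14026224e+00, -2.05028757e-04,  2.89282852e+00]), 'contact_force': array([ 0.61078582,  0.05268686, -0.18579876]), 'torque': array([ 0.0033628 ,  0.04131651, -0.02948935]), 'grip_force': 0.0, 'opening': 0.09177263276321718}
```

View pics/scene0.png

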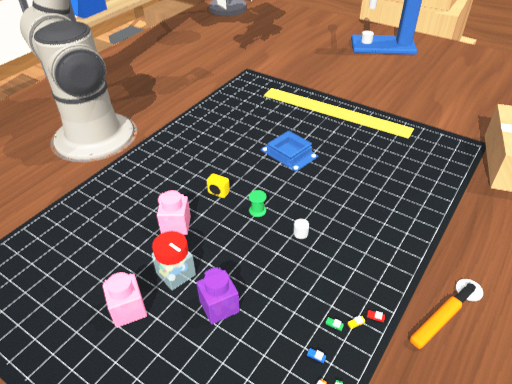

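View pics/top0.png

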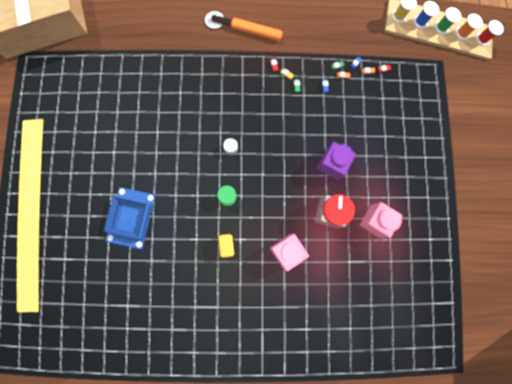

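The scene picture shows the red-capped clear jar at (172,257), and the top picture shows it at (339,210). Possible mix-ups are the pink jars (scene 173,212 and 125,297) and the purple jar (217,292). The blue holder is at scene (290,150), top (129,217). The blue stand at scene (400,45) is off the bench and isn't the holder. I choose the red-capped clear jar and check it in a close crop.

Run:
```python
import cv2,numpy as np
a=cv2.imread("pics/scene0.png");b=cv2.imread("pics/top0.png")
def cr(im,x,y,w,h,s=5):return cv2.resize(im[y:y+h,x:x+w],None,fx=s,fy=s,interpolation=cv2.INTER_CUBIC)
r1=np.hstack([cr(a,140,225,80,60),cr(b,305,180,80,60)])
r2=np.hstack([cr(a,255,120,80,60),cr(b,90,185,80,60)])
cv2.imwrite("pics/crop1.png",np.vstack([r1,r2]))
```

Create h.py:
```python
import numpy as np,cv2
from cell import robot
def K(c):return np.array([[c["fx"],0,c["cx"]],[0,c["fy"],c["cy"]],[0,0,1.]]),np.array([c["k1"],0,0,0,0.])
def ray(c,uv,z):
    k,d=K(c);p=cv2.undistortPoints(np.array([[uv]],float),k,d)[0,0]
    P=c["pose"];v=P[:3,:3]@np.array([p[0],p[1],1]);o=P[:3,3];return (o+v*(z-o[2])/v[2])[:2]
def proj(c,pts):
    k,d=K(c);P=c["pose"];p=(np.atleast_2d(pts)-P[:3,3])@P[:3,:3]
    return cv2.projectPoints(p,np.zeros(3),np.zeros(3),k,d)[0][:,0]
```

```text
(no output)
```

View pics/crop1.png

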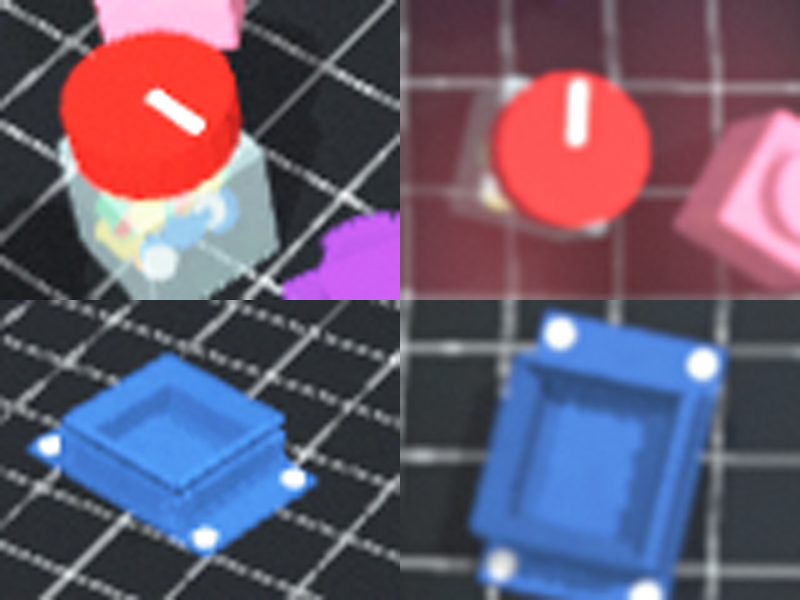

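The crop confirms the clear jar with red cap and white stripe; in the top crop the cap centre is at about (572,150) and the stripe points up. The holder has its flanges and screws at top crop (560,333), (703,364), (500,565) and (647,596).

Run:
```python
from h import *
from scipy.optimize import least_squares
C={n:robot.read_camera(n) for n in("scene","top")}
t=np.linspace(0,2*np.pi,60)
def caph(c,x,y):
    pts=np.vstack([np.c_[x+.0315*np.cos(t),y+.0315*np.sin(t),0*t+z] for z in(.068,.092)])
    return cv2.convexHull(proj(c,pts).astype(np.float32))
def cen(m):return np.array([m["m10"],m["m01"]])/m["m00"]
for n,c in C.items():
    im=c["image"].astype(int);m=((im[...,0]>150)&(im[...,1]<110)&(im[...,2]<110)).astype(np.uint8)
    k,l,s,ce=cv2.connectedComponentsWithStats(m);i=1+np.argmax(s[1:,4])
    cn=max(cv2.findContours((l==i).astype(np.uint8),0,2)[0],key=cv2.contourArea)
    h=cv2.convexHull(cn);o=cen(cv2.moments(h))
    r=least_squares(lambda p:cen(cv2.moments(caph(c,*p)))-o,ray(c,o,.085),diff_step=1e-3)
    print(n,"cap",r.x,"area",cv2.contourArea(h),cv2.contourArea(caph(c,*r.x)))
T=C["top"];S=C["scene"]
tp=lambda u,v:(305+(u-400)/5,180+v/5)
sp=lambda u,v:(140+u/5,225+v/5)
def ang(a,b):return np.degrees(np.arctan2(*(np.array(b)-a)[::-1]))
print("stripe",ang(ray(T,tp(575,140),.092),ray(T,tp(580,82),.092)),ang(ray(S,sp(152,95),.092),ray(S,sp(202,130),.092)))
th=lambda u,v:(90+(u-400)/5,185+(v-300)/5)
sh=lambda u,v:(255+u/5,120+(v-300)/5)
q=[ray(T,th(*p),.004) for p in[(560,333),(703,364),(647,596),(500,565)]]
print("screws",np.round(q,4).tolist(),np.mean(q,0),[np.linalg.norm(q[i]-q[i-1]) for i in range(4)],ang(q[1],q[0]),ang(q[2],q[3]),ang(q[2],q[1]),ang(q[3],q[0]))
q=[ray(S,sh(*p),.033) for p in[(168,355),(62,422),(185,490),(285,418)]]
print("rimS",np.round(q,4).tolist(),np.mean(q,0),[np.linalg.norm(q[i]-q[i-1]) for i in range(4)],[ang(q[i-1],q[i]) for i in range(4)])
q=[ray(S,sh(*p),.004) for p in[(50,446),(293,478),(205,538)]]
print("screwS",np.round(q,4).tolist(),(q[0]+q[1])/2)
# jar bottom-left edge in top view
a,b=ray(T,tp(453,210),.0),ray(T,tp(480,85),.0);print("jar edge",a,b,ang(a,b),np.linalg.norm(a-b))
a,b=ray(S,sp(60,150),.062),ray(S,sp(278,245),.0);print(a,b)
```

```text
scene cap [ 0.98204368 -0.05674577] area 18071.5 1424.8043192070909
top cap [ 0.75966267 -0.57479382] area 1509.0 676.4288583486341
stripe -6.51685493407339 -5.116496769926808
screws [[0.5503, 0.2479], [0.5368, 0.1809], [0.4313, 0.2016], [0.4441, 0.2694]] [0.49065295 0.22495306] [np.float64(0.1083786987627941), np.float64(0.06827497669590141), np.float64(0.10748112427919881), np.float64(0.06902418104228261)] 78.5938809483283 79.34035518987459 -11.078776142474272 -11.474468437572884
rimS [[0.4642, 0.2668], [0.4496, 0.1869], [0.5302, 0.1733], [0.5425, 0.2516]] [0.49664914 0.21963897] [np.float64(0.07972744208935874), np.float64(0.08121208723278232), np.float64(0.08173127261275406), np.float64(0.07932544925578391)] [np.float64(169.0418779117362), np.float64(-100.35569903500674), np.float64(-9.603038334664848), np.float64(81.08988559343628)]
screwS [[0.4346, 0.1988], [0.5536, 0.2443], [0.5404, 0.1779]] [0.49413041 0.22154293]
jar edge [ 0.48547149 -0.19835899] [ 0.54379352 -0.21206332] -13.223302841389948 0.05991050472302128
[ 0.47848372 -0.25479309] [ 0.53964783 -0.2105823 ]
```

Create fit.py:
```python
from h import *
from scipy.optimize import minimize
t=np.linspace(0,2*np.pi,60)
def hull(c,p):return cv2.convexHull(proj(c,p).astype(np.float32))
def cappts(x,y,z0=.068):return np.vstack([np.c_[x+.0315*np.cos(t),y+.0315*np.sin(t),0*t+z] for z in(z0,z0+.024)])
def box(x,y,a,hx,hy,z0,z1):
    R=np.array([[np.cos(a),-np.sin(a)],[np.sin(a),np.cos(a)]])
    return np.vstack([np.c_[(np.array([[-hx,-hy],[hx,-hy],[hx,hy],[-hx,hy]])@R.T)+[x,y],np.full(4,z)] for z in(z0,z1)])
def mhull(m,uv):
    k,l,s,ce=cv2.connectedComponentsWithStats(m.astype(np.uint8));u,v=uv
    i=l[v,u];assert i>0
    return cv2.convexHull(max(cv2.findContours((l==i).astype(np.uint8),0,2)[0],key=cv2.contourArea))
def rast(h,s=8):
    m=np.zeros((384*2,512*2),np.uint8);cv2.fillPoly(m,[np.round((h+.0)*2*16).astype(np.int32)],1,shift=4);return m
def iou(h,m):
    r=cv2.intersectConvexConvex(h.astype(np.float32),m.astype(np.float32))[0]
    return r/(cv2.contourArea(h)+cv2.contourArea(m)-r)
def fit(f,p0,steps):
    p0=np.array(p0,float);S=np.vstack([p0]+[p0+np.eye(len(p0))[i]*steps[i] for i in range(len(p0))])
    r=minimize(lambda p:-f(p),p0,method="Nelder-Mead",options=dict(initial_simplex=S,xatol=1e-5,fatol=1e-6));return r.x,-r.fun
```

Run:
```python
from fit import *
C={n:robot.read_camera(n) for n in("scene","top")}
seed={"scene":((168,244),(290,152)),"top":((345,212),(125,215))}
for n,c in C.items():
    im=c["image"].astype(int);R,G,B=im[...,0],im[...,1],im[...,2]
    m=mhull((R>140)&(G<120)&(B<120)&(R>1.8*G),seed[n][0])
    print(n,"cap",fit(lambda p:iou(hull(c,cappts(*p)),m),[.53,-.235],[.01,.01]))
    b=mhull((B>110)&(B>1.5*R),seed[n][1])
    H=lambda p:hull(c,np.vstack([box(*p[:3],.043,.043,0,.033),box(*p[:3],.063,.043,0,.005)]))
    print(n,"holder",fit(lambda p:iou(H(p),b),[.493,.223,-.19],[.01,.01,.1]))
    print("  holder area",cv2.contourArea(b))
```

```text
scene cap (array([ 0.50532054, -0.23101937]), np.float64(0.9407372643987308))
scene holder (array([ 0.49231573,  0.22228112, -0.21115825]), np.float64(0.967691441124645))
  holder area 1359.0
top cap (array([ 0.5069388 , -0.23083957]), np.float64(0.9700668363029781))
top holder (array([ 0.49086725,  0.22497327, -0.19818111]), np.float64(0.9698848638496981))
  holder area 2364.5
```

Cap at (0.506,-0.231), holder at (0.492,0.224) with yaw about -11.5°. Both lie within reach and the sizes agree. I close the fingers along the 45° diagonal, clear of the pink and purple necks.

The rows are not in the units I measure in: shifts go in shares of 80 cm and turns go in shares of 2 rad. I convert before sending: -0.033 m is -0.0413, -0.022 m is -0.0275.

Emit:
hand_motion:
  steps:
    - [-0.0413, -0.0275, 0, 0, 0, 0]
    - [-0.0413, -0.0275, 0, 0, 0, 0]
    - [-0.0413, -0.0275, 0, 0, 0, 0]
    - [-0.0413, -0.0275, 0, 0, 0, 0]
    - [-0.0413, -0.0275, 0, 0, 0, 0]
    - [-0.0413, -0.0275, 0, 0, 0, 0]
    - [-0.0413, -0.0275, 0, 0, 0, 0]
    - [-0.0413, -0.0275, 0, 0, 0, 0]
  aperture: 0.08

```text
refused: steps: the value is not of type 'object' (schema: type "object"). Nothing was moved.
```

The call was refused and nothing moved: it wants an object with one list for each field. Same move again in that form.

Emit:
hand_motion:
  steps: {"dx":[-0.0413, -0.0413, -0.0413, -0.0413, -0.0413, -0.0413, -0.0413, -0.0413], "dy":[-0.0275, -0.0275, -0.0275, -0.0275, -0.0275, -0.0275, -0.0275, -0.0275], "dz":[0, 0, 0, 0, 0, 0, 0, 0], "wx":[0, 0, 0, 0, 0, 0, 0, 0], "wy":[0, 0, 0, 0, 0, 0, 0, 0], "wz":[0, 0, 0, 0, 0, 0, 0, 0]}
  aperture: 0.08

```text
time: 0.97
tool_pos: [0.3426, 0.2716, 0.4049]
tool_rot: [3.141, 0.0, 2.893]
contact_force: [-0.3, 0.9, -0.5]
opening: 0.0801
grip_force: 0.0
```

Emit:
hand_motion:
  steps: {"dx":[-0.0413, -0.0413, -0.0413, -0.0413, -0.0413, -0.0413, 0, 0], "dy":[-0.0275, -0.0275, -0.0275, -0.0275, -0.0275, -0.0275, 0, 0], "dz":[0, 0, 0, 0, 0, 0, 0, 0], "wx":[0, 0, 0, 0, 0, 0, 0, 0], "wy":[0, 0, 0, 0, 0, 0, 0, 0], "wz":[0, 0, 0, 0.0535, 0.0535, 0.0535, 0.0535, 0.0535]}

```text
time: 1.63
tool_pos: [0.4921, 0.0866, 0.4043]
tool_rot: [-3.141, -0.0, 2.348]
contact_force: [0.0, 0.3, -1.0]
opening: 0.0801
grip_force: 0.0
```

Create goto.py:
```python
import sys,numpy as np
from cell import robot
# goto.py x y z yaw : remaining move in tool axes
from scipy.spatial.transform import Rotation as R
s=robot.observe();x,y,z,w=map(float,sys.argv[1:5]);A=R.from_euler("xyz",s["tool_rot"])
B=R.from_euler("xyz",[np.pi,0,w]);d=np.array([x,y,z])-s["tool_pos"]
print("t",s["time"],"pos",s["tool_pos"],"q",s["qpos"].round(3),"\ntool d",A.inv().apply(d).round(4),np.linalg.norm(d).round(4),"rv",(A.inv()*B).as_rotvec().round(4),"F",s["contact_force"].round(1),"M",s["torque"].round(2))
```

```bash
python3 goto.py .506 -.231 .35 2.356
```

```text
t 1.6333 pos [0.49210825 0.08664183 0.40429061] q [ 0.021  0.296  1.592 -0.     1.254 -0.757] 
tool d [-0.2361 -0.2129  0.0543] 0.3225 rv [-0.0003 -0.0003 -0.0077] F [ 0.   0.3 -1. ] M [-0.04  0.   -0.02]
```

Scaled: -0.0295 m is -0.0369, -0.0266 m is -0.0333.

Emit:
hand_motion:
  steps: {"dx":[-0.0369, -0.0369, -0.0369, -0.0369, -0.0369, -0.0369, -0.0369, -0.0369], "dy":[-0.0333, -0.0333, -0.0333, -0.0333, -0.0333, -0.0333, -0.0333, -0.0333], "dz":[0.0085, 0.0085, 0.0085, 0.0085, 0.0085, 0.0085, 0.0085, 0.0085], "wx":[0, 0, 0, 0, 0, 0, 0, 0], "wy":[0, 0, 0, 0, 0, 0, 0, 0], "wz":[0, 0, 0, 0, 0, 0, 0, 0]}

```text
time: 2.3
tool_pos: [0.5076, -0.2304, 0.35]
tool_rot: [3.141, -0.0, 2.358]
contact_force: [0.9, -0.4, -0.5]
opening: 0.0802
grip_force: 0.0
```

Emit:
hand_motion:
  steps: {"dx":[0], "dy":[0], "dz":[0], "wx":[0], "wy":[0], "wz":[0]}

```text
time: 2.38
tool_pos: [0.5075, -0.2345, 0.3487]
tool_rot: [-3.14, 0.001, 2.353]
contact_force: [-1.0, 0.4, 0.4]
opening: 0.08
grip_force: 0.0
```

```bash
python3 goto.py .506 -.231 .244 2.356
```

```text
t 2.3833 pos [ 0.5075103  -0.23450466  0.34867287] q [-0.569  0.453  1.514 -0.002  1.175 -1.35 ] 
tool d [0.0036 0.0016 0.1047] 0.1047 rv [-0.002   0.0007 -0.0035] F [-1.   0.4  0.4] M [-0.    0.06 -0.08]
```

Scaled: 0.02 m is 0.025, 0.0018 m is 0.0023.

Emit:
hand_motion:
  steps: {"dx":[0.0023, 0.0023, 0, 0], "dy":[0.001, 0.001, 0, 0], "dz":[0.025, 0.025, 0.025, 0], "wx":[0, 0, 0, 0], "wy":[0, 0, 0, 0], "wz":[0, 0, 0, 0]}

```text
time: 2.72
tool_pos: [0.5055, -0.2238, 0.2867]
tool_rot: [-3.14, -0.007, 2.358]
contact_force: [0.0, 0.3, -0.0]
opening: 0.0798
grip_force: 0.0
```

```bash
python3 goto.py .506 -.231 .244 2.356
```

Run:
```python
from cell import robot
import cv2,numpy as np
a=robot.read_camera("scene")["image"][:,:,::-1];b=robot.read_camera("top")["image"][:,:,::-1]
f=lambda im,x,y:cv2.resize(im[y:y+150,x:x+100],None,fx=4,fy=4,interpolation=cv2.INTER_CUBIC)
cv2.imwrite("pics/c2.png",np.hstack([f(a,125,165),f(b,290,135)]))
```

```text
t 2.7167 pos [ 0.50546666 -0.22381022  0.28671432] q [-0.556  0.513  1.605  0.     1.031 -1.343] 
tool d [-0.0058 -0.0047  0.0427] 0.0433 rv [-0.0015 -0.0071  0.0017] F [ 0.   0.3 -0. ] M [-0.08  0.04 -0.01]
```

View pics/c2.png

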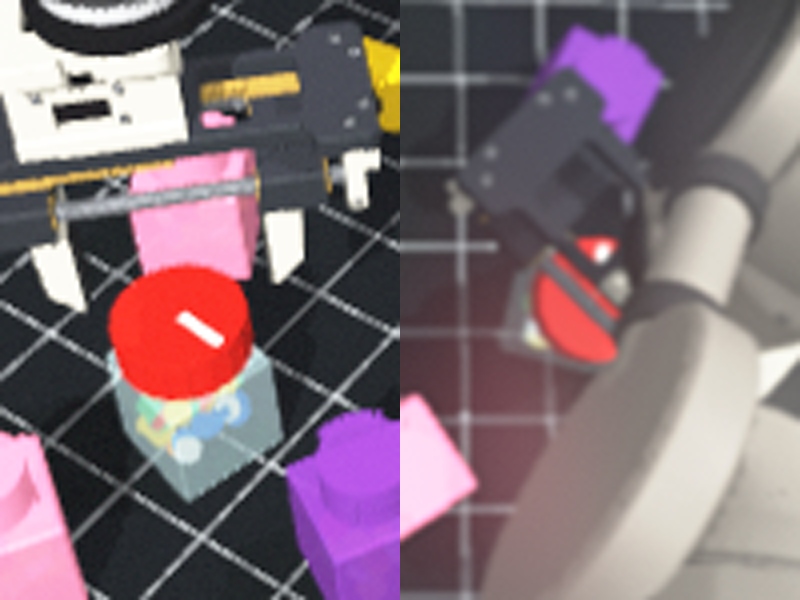

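The gripper stands above the red cap, which sits at scene crop (182,330). The jar's lower corners are at (190,500) and (282,437). The readings still wobble, so I let the arm settle and work out the jar's yaw.

Emit:
hand_motion:
  steps: {"dx":[0, 0, 0], "dy":[0, 0, 0], "dz":[0, 0, 0], "wx":[0, 0, 0], "wy":[0, 0, 0], "wz":[0, 0, 0]}

```text
time: 3.07
tool_pos: [0.5068, -0.2247, 0.2916]
tool_rot: [3.141, 0.002, 2.358]
contact_force: [0.4, -1.0, 0.9]
opening: 0.08
grip_force: 0.0
```

```bash
python3 goto.py .506 -.231 .244 2.356
```

Run:
```python
from h import *
c=robot.read_camera("scene");p=lambda u,v:(125+u/4,165+v/4)
a,b=ray(c,p(190,500),0),ray(c,p(282,437),0);d=b-a
print(a,b,np.linalg.norm(d),np.degrees(np.arctan2(d[1],d[0])))
print("stripe",np.degrees(np.arctan2(*(ray(c,p(221,344),.092)-ray(c,p(180,316),.092))[::-1])))
```

```bash
python3 goto.py .506 -.231 .244 2.356
```

```text
t 3.0667 pos [ 0.50684386 -0.22473051  0.29156397] q [-0.556  0.508  1.599  0.     1.033 -1.343] 
tool d [-0.0037 -0.0051  0.0476] 0.048 rv [0.0006 0.0022 0.002 ] F [ 0.4 -1.   0.9] M [-0.05 -0.02  0.02]
[ 0.52706559 -0.26428884] [ 0.53987393 -0.21116061] 0.054650366019287584 76.44558356329009
stripe -4.494205300009286
t 3.1167 pos [ 0.50675399 -0.22475281  0.29134208] q [-0.556  0.508  1.599  0.     1.033 -1.343] 
tool d [-0.0038 -0.005   0.0473] 0.0478 rv [0.0005 0.0018 0.0019] F [-0.7  0.2 -0.6] M [-0.01  0.05  0.04]
```

Scaled: 0.016 m is 0.02, 0.0155 m is 0.0194.

Emit:
hand_motion:
  steps: {"dx":[-0.0024, -0.0024, 0, 0, 0, 0], "dy":[-0.0031, -0.0031, 0, 0, 0, 0], "dz":[0.01, 0.01, 0.02, 0.0194, 0, 0], "wx":[0, 0, 0, 0, 0, 0], "wy":[0, 0, 0, 0, 0, 0], "wz":[0, 0, 0, 0, 0, 0]}

```text
time: 3.62
tool_pos: [0.5053, -0.231, 0.2417]
tool_rot: [-3.141, -0.003, 2.358]
contact_force: [-0.0, -0.7, -0.0]
opening: 0.0798
grip_force: 0.0
```

```bash
python3 goto.py .506 -.231 .244 2.356
```

```text
t 3.6167 pos [ 0.50534572 -0.23102105  0.24168085] q [-0.567  0.576  1.641  0.     0.927 -1.354] 
tool d [-0.0004  0.0005 -0.0023] 0.0024 rv [-0.0006 -0.0027  0.0015] F [-0.  -0.7 -0. ] M [-0.1  -0.02 -0.01]
```

Scaled: -0.001 m is -0.0013.

Emit:
hand_motion:
  steps: {"dx":[0, 0, 0, 0, 0], "dy":[0, 0, 0, 0, 0], "dz":[-0.0013, 0, 0, 0, 0], "wx":[0, 0, 0, 0, 0], "wy":[0, 0, 0, 0, 0], "wz":[0, 0, 0, 0, 0]}
  aperture: 0.05
  force: 50

```text
time: 4.03
tool_pos: [0.5061, -0.231, 0.2447]
tool_rot: [3.141, 0.002, 2.358]
contact_force: [1.7, 1.4, 3.5]
opening: 0.0626
grip_force: 50.0
```

Emit:
hand_motion:
  steps: {"dx":[0, 0], "dy":[0, 0], "dz":[0, 0], "wx":[0, 0], "wy":[0, 0], "wz":[0, 0]}

```text
time: 4.2
tool_pos: [0.5061, -0.2309, 0.2446]
tool_rot: [3.141, 0.002, 2.358]
contact_force: [3.6, 1.7, 5.9]
opening: 0.0624
grip_force: 50.0
```

```bash
python3 goto.py .506 -.231 .244 2.356
```

```text
t 4.2 pos [ 0.50612641 -0.23094605  0.24462183] q [-5.660e-01  5.720e-01  1.639e+00  1.000e-03  9.290e-01 -1.353e+00] 
tool d [ 0.0001 -0.0001  0.0006] 0.0006 rv [0.0009 0.002  0.0019] F [3.6 1.7 5.9] M [ 0.21 -0.28 -0.01]
```

Emit:
hand_motion:
  steps: {"dx":[0, 0, 0, 0, 0, 0, 0, 0], "dy":[0, 0, 0, 0, 0, 0, 0, 0], "dz":[-0.0125, -0.0275, -0.0275, -0.0275, -0.0275, -0.0275, 0, 0], "wx":[0, 0, 0, 0, 0, 0, 0, 0], "wy":[0, 0, 0, 0, 0, 0, 0, 0], "wz":[0, 0, 0, 0, 0, 0, 0, 0]}

```text
time: 4.87
tool_pos: [0.5054, -0.231, 0.3641]
tool_rot: [-3.142, 0.001, 2.358]
contact_force: [-0.4, 0.4, -3.6]
opening: 0.0627
grip_force: 50.0
```

```bash
python3 goto.py .492 .2235 .365 2.383
```

```text
t 4.8667 pos [ 0.50538688 -0.23096167  0.36413968] q [-0.567  0.432  1.502 -0.     1.207 -1.353] 
tool d [ 0.3304  0.3124 -0.0012] 0.4547 rv [-0.0001  0.0008 -0.0253] F [-0.4  0.4 -3.6] M [-0.05  0.04  0.  ]
```

Emit:
hand_motion:
  steps: {"dx":[0.0163, 0.0295, 0.0295, 0.0295, 0.0295, 0.0295, 0.0295, 0.0295], "dy":[0.0154, 0.0279, 0.0279, 0.0279, 0.0279, 0.0279, 0.0279, 0.0279], "dz":[0, 0, 0, 0, 0, 0, 0, 0], "wx":[0, 0, 0, 0, 0, 0, 0, 0], "wy":[0, 0, 0, 0, 0, 0, 0, 0], "wz":[0, 0, 0, 0, 0, 0, 0, 0]}

```text
time: 5.53
tool_pos: [0.4974, 0.0156, 0.3617]
tool_rot: [-3.139, -0.003, 2.358]
contact_force: [0.3, -0.0, -3.7]
opening: 0.0621
grip_force: 50.0
```

Emit:
hand_motion:
  steps: {"dx":[0.0295, 0.0295, 0.0295, 0.0295, 0.0295, 0.0275, 0.015, 0], "dy":[0.0279, 0.0279, 0.0279, 0.0279, 0.0279, 0.0263, 0.0138, 0], "dz":[0, 0, 0, 0, 0, 0, 0, 0], "wx":[0, 0, 0, 0, 0, 0, 0, 0], "wy":[0, 0, 0, 0, 0, 0, 0, 0], "wz":[0, 0, -0.005, -0.005, -0.0025, 0, 0, 0]}

```text
time: 6.2
tool_pos: [0.4887, 0.2258, 0.3614]
tool_rot: [-3.139, -0.003, 2.386]
contact_force: [0.6, -0.0, -3.3]
opening: 0.0625
grip_force: 50.0
```

Emit:
hand_motion:
  steps: {"dx":[0, 0, 0], "dy":[0, 0, 0], "dz":[0, 0, 0], "wx":[0, 0, 0], "wy":[0, 0, 0], "wz":[0, 0, 0]}

```text
time: 6.45
tool_pos: [0.4899, 0.2219, 0.363]
tool_rot: [-3.14, -0.001, 2.382]
contact_force: [0.8, 0.3, -3.5]
opening: 0.062
grip_force: 50.0
```

```bash
python3 goto.py .492 .2235 .365 2.383
```

```text
t 6.45 pos [0.48990169 0.2219364  0.36298019] q [ 0.283  0.402  1.553 -0.     1.188 -0.528] 
tool d [-0.0004  0.0026 -0.002 ] 0.0033 rv [-0.0018 -0.0007 -0.0014] F [ 0.8  0.3 -3.5] M [-0.06  0.03  0.03]
```

Scaled: 0.02 m is 0.025, 0.015 m is 0.0188.

Emit:
hand_motion:
  steps: {"dx":[0, 0, 0, 0, 0, 0, 0], "dy":[0.0016, 0.0016, 0, 0, 0, 0, 0], "dz":[0.0188, 0.025, 0.025, 0.025, 0, 0, 0], "wx":[0, 0, 0, 0, 0, 0, 0], "wy":[0, 0, 0, 0, 0, 0, 0], "wz":[0, 0, 0, 0, 0, 0, 0]}

```text
time: 7.03
tool_pos: [0.4922, 0.2244, 0.2899]
tool_rot: [3.14, 0.001, 2.382]
contact_force: [1.0, 0.1, -3.9]
opening: 0.0621
grip_force: 50.0
```

```bash
python3 goto.py .492 .2235 .287 2.383
```

Run:
```python
from cell import robot
import cv2,numpy as np
a=robot.read_camera("scene")["image"][:,:,::-1];b=robot.read_camera("top")["image"][:,:,::-1]
f=lambda im,x,y:cv2.resize(im[y:y+120,x:x+80],None,fx=5,fy=5,interpolation=cv2.INTER_CUBIC)
cv2.imwrite("pics/c3.png",np.hstack([f(a,250,70),f(b,85,160)]))
```

```text
t 7.0333 pos [0.492241   0.22440484 0.28986497] q [ 0.286  0.488  1.639  0.     1.013 -0.525] 
tool d [-0.0004 -0.0008  0.0029] 0.003 rv [ 0.0013  0.0007 -0.0012] F [ 1.   0.1 -3.9] M [-0.05  0.03 -0.03]
```

View pics/c3.png

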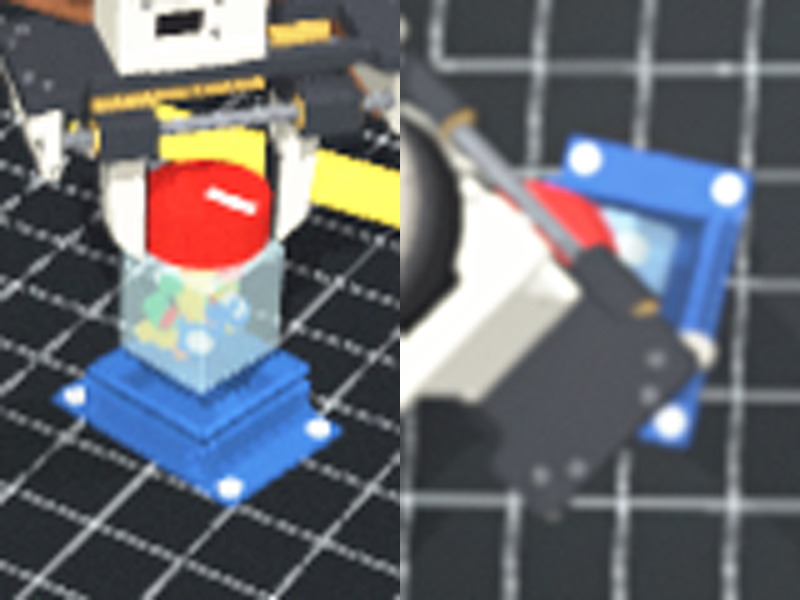

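The jar hangs over the holder with its edges parallel to the holder's: jar front bottom corner at (205,393), right (280,348), left (122,357); holder rim front corner at (207,438). I check the offset numerically.

Run:
```python
from fit import *
c=robot.read_camera("scene");s=robot.observe();P=s["tool_pos"];p=lambda u,v:np.array((250+u/5,70+v/5))
def model(q,h,z):return proj(c,box(*q,h,h,z,z)[:4])
obs=np.array([p(280,348),p(205,393),p(122,357)])
from scipy.optimize import least_squares
def corners(q,h,z):  # right, front, left by image
    m=model(q,h,z);i=np.argsort(m[:,0]);f=np.argmax(m[:,1]);return m[[i[-1],f,i[0]]]
for name,o,h,z in(("jar",obs,.029,P[2]-.2447),("rim",np.array([p(310,370),p(207,438),p(86,384)]),.043,.033)):
    r=least_squares(lambda q:(corners(q,h,z)-o).ravel(),[.492,.223,-.2],x_scale=[.01,.01,.1]);print(name,r.x,np.degrees(r.x[2]),r.fun.round(1))
print("tcp",P)
m=mhull((lambda I:(I[...,0]>140)&(I[...,0]>1.8*I[...,1])&(I[...,0]>1.8*I[...,2]))(c["image"].astype(int)),(285,122))
print("cap scene",fit(lambda q:iou(hull(c,cappts(*q,z0=.068+P[2]-.2447)),m),P[:2],[.01,.01]))
```

```text
jar [ 0.49592155  0.21974235 -0.15098923] -8.651045800441059 [ 0.2 -0.3  0.5  1.1 -0.7 -1. ]
rim [ 0.49598399  0.21726267 -0.12962858] -7.427170335604578 [ 1.1 -0.7  0.7  1.7 -1.9 -1.3]
tcp [0.49209495 0.22477917 0.29021467]
cap scene (array([0.4919857, 0.2229009]), np.float64(0.8851205249574554))
```

Cap and holder agree within about 1 mm in the same camera. I lower it and watch the forces.

Scaled: 0.008 m is 0.01, 0.006 m is 0.0075.

Emit:
hand_motion:
  steps: {"dx":[0, 0, 0, 0, 0], "dy":[0, 0, 0, 0, 0], "dz":[0.01, 0.0075, 0.0063, 0, 0], "wx":[0, 0, 0, 0, 0], "wy":[0, 0, 0, 0, 0], "wz":[0, 0, 0, 0, 0]}

```text
time: 7.6
tool_pos: [0.4915, 0.2249, 0.2692]
tool_rot: [-3.141, -0.001, 2.383]
contact_force: [0.9, 0.1, -2.4]
opening: 0.0625
grip_force: 50.0
```

```bash
python3 goto.py .492 .2235 .2507 2.383
```

```text
t 7.6 pos [0.49151972 0.22489402 0.26921587] q [ 0.287  0.515  1.66   0.     0.967 -0.525] 
tool d [-0.0013 -0.0007  0.0185] 0.0186 rv [-0.0011 -0.0007 -0.    ] F [ 0.9  0.1 -2.4] M [-0.    0.03  0.03]
```

Emit:
hand_motion:
  steps: {"dx":[0, 0, 0, 0], "dy":[0, 0, 0, 0], "dz":[0.005, 0.005, 0, 0], "wx":[0, 0, 0, 0], "wy":[0, 0, 0, 0], "wz":[0, 0, 0, 0]}

```text
time: 7.93
tool_pos: [0.4916, 0.2248, 0.2615]
tool_rot: [-3.141, -0.0, 2.383]
contact_force: [0.4, -0.1, -3.5]
opening: 0.0624
grip_force: 50.0
```

```bash
python3 goto.py .492 .2235 .2507 2.383
```

```text
t 7.9333 pos [0.49160598 0.22484116 0.26151832] q [ 0.287  0.526  1.668  0.     0.949 -0.525] 
tool d [-0.0012 -0.0007  0.0108] 0.0109 rv [-0.0005 -0.0004 -0.0002] F [ 0.4 -0.1 -3.5] M [-0.04  0.01 -0.02]
```

Scaled: 0.004 m is 0.005.

Emit:
hand_motion:
  steps: {"dx":[0, 0, 0, 0], "dy":[0, 0, 0, 0], "dz":[0.005, 0.005, 0, 0], "wx":[0, 0, 0, 0], "wy":[0, 0, 0, 0], "wz":[0, 0, 0, 0]}

```text
time: 8.27
tool_pos: [0.4916, 0.2248, 0.2535]
tool_rot: [-3.141, -0.0, 2.383]
contact_force: [0.0, -0.2, -3.7]
opening: 0.0625
grip_force: 50.0
```

```bash
python3 goto.py .492 .2235 .2507 2.383
```

```text
t 8.2667 pos [0.49156965 0.22484558 0.2534918 ] q [ 0.287  0.537  1.675  0.     0.93  -0.525] 
tool d [-0.0012 -0.0007  0.0028] 0.0031 rv [-0.0005 -0.0004 -0.0002] F [ 0.  -0.2 -3.7] M [-0.05 -0.05  0.05]
```

Emit:
hand_motion:
  steps: {"dx":[0, 0, 0, 0], "dy":[0, 0, 0, 0], "dz":[0.0018, 0.0018, 0, 0], "wx":[0, 0, 0, 0], "wy":[0, 0, 0, 0], "wz":[0, 0, 0, 0]}

```text
time: 8.6
tool_pos: [0.4916, 0.2249, 0.251]
tool_rot: [-3.142, -0.0, 2.383]
contact_force: [0.5, -0.4, -3.6]
opening: 0.0626
grip_force: 50.0
```

```bash
python3 goto.py .492 .2235 .2507 2.383
```

```text
t 8.6 pos [0.49164969 0.224875   0.25097121] q [ 0.287  0.54   1.678  0.     0.924 -0.525] 
tool d [-0.0012 -0.0008  0.0003] 0.0014 rv [-0.     -0.0001 -0.0002] F [ 0.5 -0.4 -3.6] M [-0.02 -0.03  0.02]
```

Scaled: 0.0008 m is 0.001.

Emit:
hand_motion:
  steps: {"dx":[0, 0, 0], "dy":[0, 0, 0], "dz":[0.001, 0, 0], "wx":[0, 0, 0], "wy":[0, 0, 0], "wz":[0, 0, 0]}

```text
time: 8.85
tool_pos: [0.4917, 0.225, 0.2506]
tool_rot: [3.141, 0.0, 2.383]
contact_force: [-0.8, 0.3, 1.2]
opening: 0.0626
grip_force: 50.0
```

Emit:
hand_motion:
  steps: {"dx":[0, 0, 0], "dy":[0, 0, 0], "dz":[0.001, 0, 0], "wx":[0, 0, 0], "wy":[0, 0, 0], "wz":[0, 0, 0]}

```text
time: 9.1
tool_pos: [0.4917, 0.2251, 0.2505]
tool_rot: [3.14, 0.0, 2.383]
contact_force: [-2.8, 1.0, 7.0]
opening: 0.0625
grip_force: 50.0
```

```bash
python3 goto.py .492 .2235 .2507 2.383
```

```text
t 9.1 pos [0.49169907 0.22512684 0.25053126] q [ 0.288  0.541  1.678  0.     0.921 -0.525] 
tool d [-0.0013 -0.001  -0.0002] 0.0017 rv [ 0.0013  0.0004 -0.0001] F [-2.8  1.   7. ] M [-0.07  0.64 -0.01]
```

Floor contact came at TCP z 0.2505, as expected for fully home, with 7 N up. Now I twist counterclockwise.

Scaled: -0.05 rad is -0.025.

Emit:
hand_motion:
  steps: {"dx":[0, 0, 0, 0, 0, 0], "dy":[0, 0, 0, 0, 0, 0], "dz":[0, 0, 0, 0, 0, 0], "wx":[0, 0, 0, 0, 0, 0], "wy":[0, 0, 0, 0, 0, 0], "wz":[-0.025, -0.025, -0.025, -0.025, -0.025, 0]}
  force: 60

```text
time: 9.6
tool_pos: [0.4918, 0.2251, 0.2506]
tool_rot: [3.14, 0.001, 2.635]
contact_force: [-3.4, 1.4, 7.3]
opening: 0.0625
grip_force: 60.0
```

```bash
python3 goto.py .4917 .2251 .2507 3.7
```

```text
t 9.6 pos [0.49179288 0.22511273 0.25057102] q [ 2.870e-01  5.410e-01  1.678e+00  1.000e-03  9.210e-01 -7.770e-01] 
tool d [ 0.0001 -0.0001 -0.0001] 0.0002 rv [ 0.0011  0.0016 -1.0652] F [-3.4  1.4  7.3] M [-0.08  0.48 -0.08]
```

Emit:
hand_motion:
  steps: {"dx":[0, 0, 0, 0, 0, 0], "dy":[0, 0, 0, 0, 0, 0], "dz":[0, 0, 0, 0, 0, 0], "wx":[0, 0, 0, 0, 0, 0], "wy":[0, 0, 0, 0, 0, 0], "wz":[-0.03, -0.03, -0.03, -0.03, -0.03, 0]}

```text
time: 10.1
tool_pos: [0.4921, 0.2251, 0.2506]
tool_rot: [3.14, 0.002, 2.936]
contact_force: [-0.6, 2.3, 6.2]
opening: 0.0624
grip_force: 60.0
```

```bash
python3 goto.py .4917 .2251 .2507 3.7
```

```text
t 10.1 pos [0.49211577 0.22509668 0.25064181] q [ 0.287  0.541  1.678  0.     0.92  -1.078] 
tool d [ 0.0004 -0.0001 -0.0001] 0.0004 rv [ 7.000e-04  2.800e-03 -7.645e-01] F [-0.6  2.3  6.2] M [-0.05  0.23  0.01]
```

Run:
```python
from cell import robot
import cv2
a=robot.read_camera("scene")["image"][:,:,::-1]
cv2.imwrite("pics/c4.png",cv2.resize(a[90:180,245:345],None,fx=6,fy=6,interpolation=cv2.INTER_CUBIC))
```

```text
(no output)
```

View pics/c4.png

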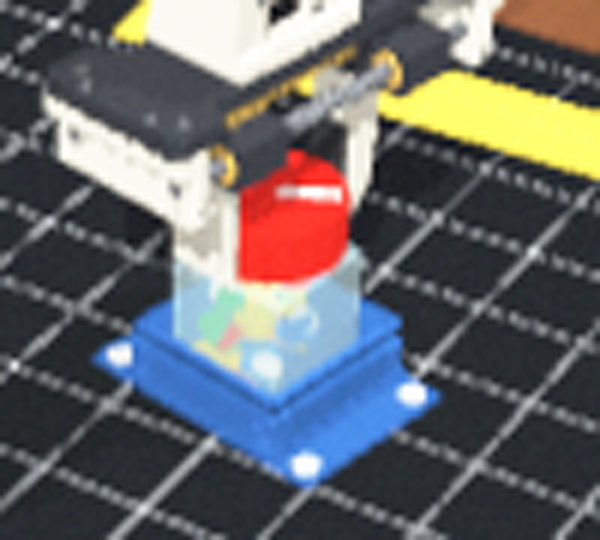

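The jar is seated with its edges parallel to the holder, and the stripe now runs from (285,190) to (340,194). I compute its angle and continue.

Run:
```python
from h import *
c=robot.read_camera("scene");p=lambda u,v:(245+u/6,90+v/6)
print(np.degrees(np.arctan2(*(ray(c,p(338,195),.098)-ray(c,p(280,190),.098))[::-1])))
```

```text
24.20990270459782
```

Emit:
hand_motion:
  steps: {"dx":[0, 0, 0, 0, 0], "dy":[0, 0, 0, 0, 0], "dz":[0, 0, 0, 0, 0], "wx":[0, 0, 0, 0, 0], "wy":[0, 0, 0, 0, 0], "wz":[-0.03, -0.03, -0.03, -0.03, -0.03]}

```text
time: 10.62
tool_pos: [0.4923, 0.2251, 0.2512]
tool_rot: [3.141, 0.004, -3.048]
contact_force: [-1.8, -2.1, 12.5]
opening: 0.0625
grip_force: 60.0
```

```bash
python3 goto.py .4917 .2251 .2507 3.7
```

```text
t 10.6167 pos [0.49232764 0.22506743 0.25115638] q [ 0.287  0.54   1.677  0.     0.921 -1.377] 
tool d [0.0006 0.0001 0.0005] 0.0008 rv [ 0.      0.0038 -0.4649] F [-1.8 -2.1 12.5] M [-0.66  0.27 -0.26]
```

Scaled: -0.0003 m is -0.0004, -0.06 rad is -0.03.

Emit:
hand_motion:
  steps: {"dx":[0, 0, 0, 0, 0, 0, 0], "dy":[0, 0, 0, 0, 0, 0, 0], "dz":[0, 0, 0, -0.0004, -0.0004, 0, 0], "wx":[0, 0, 0, 0, 0, 0, 0], "wy":[0, 0, 0, 0, 0, 0, 0], "wz":[-0.03, -0.03, -0.03, -0.03, -0.03, 0, 0]}

```text
time: 11.2
tool_pos: [0.4926, 0.2253, 0.2524]
tool_rot: [-3.141, 0.006, -2.75]
contact_force: [-1.4, 0.7, 12.5]
opening: 0.0624
grip_force: 60.0
```

```bash
python3 goto.py .4917 .2251 .2507 3.7
```

```text
t 11.2 pos [0.49256159 0.22529611 0.2523862 ] q [ 0.287  0.539  1.676  0.     0.922 -1.675] 
tool d [0.0009 0.0001 0.0017] 0.0019 rv [-0.0009  0.0055 -0.1666] F [-1.4  0.7 12.5] M [0.07 0.26 0.14]
```

Scaled: -0.0003 m is -0.0004, -0.055 rad is -0.0275.

Emit:
hand_motion:
  steps: {"dx":[0, 0, 0, 0, 0], "dy":[0, 0, 0, 0, 0], "dz":[-0.0004, -0.0004, 0, 0, 0], "wx":[0, 0, 0, 0, 0], "wy":[0, 0, 0, 0, 0], "wz":[-0.0275, -0.0275, -0.0275, 0, 0]}

```text
time: 11.62
tool_pos: [0.4924, 0.2251, 0.2524]
tool_rot: [-3.14, 0.004, -2.585]
contact_force: [-0.8, 0.6, 9.4]
opening: 0.0621
grip_force: 60.0
```

```bash
python3 goto.py .4917 .2251 .2707 3.7
```

```text
t 11.6167 pos [0.49243556 0.22511062 0.25240777] q [ 0.287  0.539  1.676 -0.     0.923 -1.84 ] 
tool d [ 0.0006  0.0004 -0.0183] 0.0183 rv [-0.0012  0.0043 -0.0017] F [-0.8  0.6  9.4] M [0.   0.12 0.06]
```

Torque is gone and the cap has popped up about 2 mm. I lift it straight up slowly.

Scaled: -0.002 m is -0.0025.

Emit:
hand_motion:
  steps: {"dx":[0, 0, 0, 0], "dy":[0, 0, 0, 0], "dz":[-0.0025, -0.0025, -0.0025, 0], "wx":[0, 0, 0, 0], "wy":[0, 0, 0, 0], "wz":[0, 0, 0, 0]}

```text
time: 11.95
tool_pos: [0.4917, 0.2249, 0.2569]
tool_rot: [-3.142, 0.0, -2.585]
contact_force: [0.2, 0.2, -1.1]
opening: 0.0622
grip_force: 60.0
```

```bash
python3 goto.py .492 .225 .288 3.7
```

```text
t 11.95 pos [0.49174886 0.22487846 0.25688897] q [ 0.287  0.532  1.672  0.     0.937 -1.84 ] 
tool d [-0.0003 -0.     -0.0311] 0.0311 rv [-0.0001  0.0004 -0.0023] F [ 0.2  0.2 -1.1] M [ 0.1   0.02 -0.02]
```

Emit:
hand_motion:
  steps: {"dx":[0, 0, 0, 0, 0, 0, 0, 0], "dy":[0, 0, 0, 0, 0, 0, 0, 0], "dz":[-0.0038, -0.0063, -0.0075, -0.0075, -0.0063, -0.0025, 0, 0], "wx":[0, 0, 0, 0, 0, 0, 0, 0], "wy":[0, 0, 0, 0, 0, 0, 0, 0], "wz":[0, 0, 0, 0, 0, 0, 0, 0]}

```text
time: 12.62
tool_pos: [0.4916, 0.2249, 0.2838]
tool_rot: [-3.142, 0.0, -2.585]
contact_force: [-0.2, -0.1, -0.3]
opening: 0.0625
grip_force: 60.0
```

```bash
python3 goto.py .492 .225 .288 3.7
```

```text
t 12.6167 pos [0.49163404 0.22485352 0.28376233] q [ 0.287  0.496  1.646  0.     1.    -1.84 ] 
tool d [-0.0004 -0.0001 -0.0042] 0.0043 rv [-0.      0.0003 -0.0022] F [-0.2 -0.1 -0.3] M [0.04 0.03 0.02]
```

Run:
```python
from cell import robot
import cv2,numpy as np
a=robot.read_camera("scene")["image"][:,:,::-1];b=robot.read_camera("top")["image"][:,:,::-1]
f=lambda im,x,y:cv2.resize(im[y:y+120,x:x+80],None,fx=5,fy=5,interpolation=cv2.INTER_CUBIC)
cv2.imwrite("pics/c5.png",np.hstack([f(a,250,70),f(b,85,160)]));cv2.imwrite("pics/full5.png",a)
```

```text
(no output)
```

View pics/c5.png

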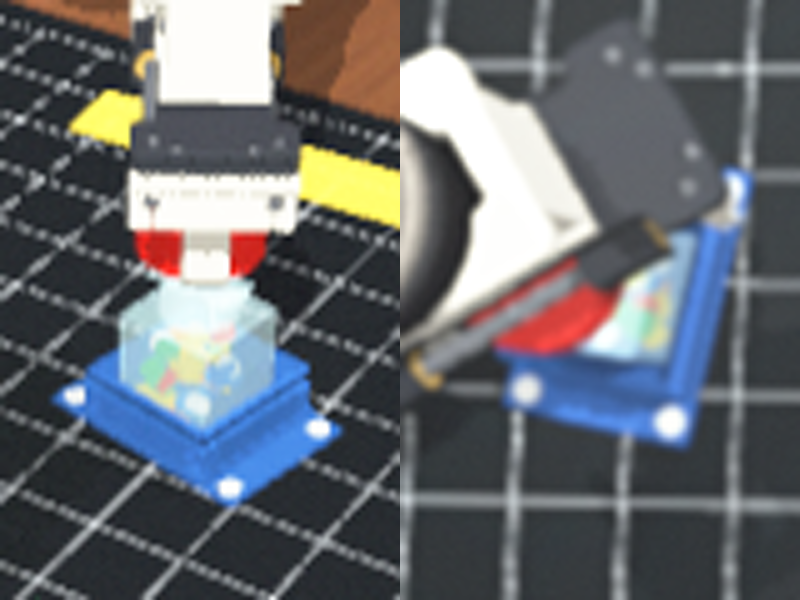

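View pics/full5.png

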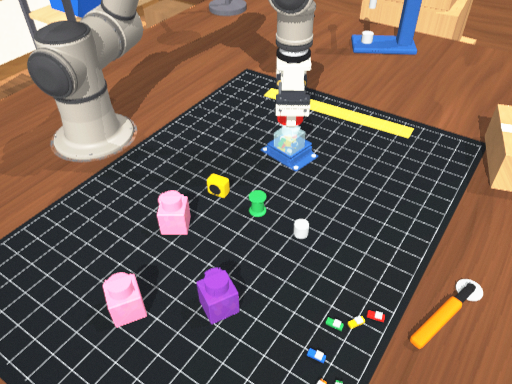

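The cap is off and held level at crop (200,255). The open neck is centred below it at (200,290), the jar sits in the holder, and the spool, die and tape are untouched. I raise it the last 4 mm and hand in.

Scaled: -0.002 m is -0.0025.

Emit:
hand_motion:
  steps: {"dx":[0, 0, 0, 0, 0, 0], "dy":[0, 0, 0, 0, 0, 0], "dz":[-0.0025, -0.0025, 0, 0, 0, 0], "wx":[0, 0, 0, 0, 0, 0], "wy":[0, 0, 0, 0, 0, 0], "wz":[0, 0, 0, 0, 0, 0]}

```text
time: 13.22
tool_pos: [0.4917, 0.2249, 0.2876]
tool_rot: [3.142, -0.0, -2.585]
contact_force: [0.1, 0.7, -0.2]
opening: 0.0622
grip_force: 60.0
```

```bash
python3 goto.py .492 .225 .288 3.7
python3 -c "
from cell import robot
print(robot.hand_in())"
```

```text
t 13.2167 pos [0.49165871 0.22485836 0.28757625] q [ 0.287  0.491  1.642  0.     1.009 -1.84 ] 
tool d [-0.0004 -0.0001 -0.0004] 0.0006 rv [ 0.0001 -0.     -0.0022] F [ 0.1  0.7 -0.2] M [0.01 0.02 0.02]
the job is handed in; nothing more can be done
None
```

The job is handed in at 13.2 s: the jar stands home in the blue holder, and the gripper holds the cap level, centred about 2 cm above the mouth, with the spool, die and tape left where they were (the verdict was not shown).

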